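# Pin back the sprung take-up arm of a wire tensioner

### The arm

A 7-joint arm with a two-finger parallel gripper is mounted at the origin on a cart in front of the work surface, level with it; the furniture and walls round the work are solid. World frame = base frame: x ahead of the robot, y to its left, z up, the work surface at z = 0. Lengths are in m, angles in rad, forces in N, time in s.
With the tool pointing down it reaches from about 0.35 to 0.9 m from the base axis. Payload 8.1 kg.
Tool frame: the origin (TCP) lies midway between the tips of the shut fingers; the grasp point (between the pads) lies 19 mm behind it; z points along the fingers, y is the line along which they close (so a half turn about z gives the same grasp; the last joint's range is limited). The gripper opens to 92 mm and grips with 3 to 60 N. Pads are 19 mm wide; open, the fingers measure 130 mm over their backs; the gripper's body (75 mm by 190 mm) begins 47 mm behind the grasp point.
Start: joints at [1.011, 0.434, 0.025, 1.573, -0.012, 1.134, -0.075], TCP at [0.276, -0.561, 0.227] pointing down, gripper open.
Joint ranges: [-2.62, 2.62], [-0.44, 2.09], [-1.27, 1.32], [0.08, 2.57], [-1.32, 4.46], [0.12, 2], [-2.74, 2.74]. Speed limits (rad/s): [2.22, 2.22, 3.01, 3.01, 3.14, 3.14, 3.14].

### API

Orientations are given as a rotation vector (axis times angle).
In Python, from cell import arm gives the robot as it stands.
- The arm moves only by the tool send_rows, never from a script. Its argument "increments" is a list of rows, each a list of 3 entries, a list of its own where there are three numbers: the finger opening in cm, from 0 to 9.18, then the shift along the tool's x, y, z in cm, then the turn, a rotation vector about the tool's x, y, z in rad. A call has 1 to 5 rows; each row shifts and turns the commanded pose from where the row before left it, along the tool's axes as they then stand; what a row does not reach is not made up. A row lasts 1/10 s, in which the tool goes at most 50 mm and 8.59 degrees, less where a joint would pass 70% of its speed; a pose out of reach is approached as far as the arm can. A call is refused whole if a number of a shift passes 5 or a number of a turn 0.15, either way. A call with a gripper value outside its range is refused whole. The fingers move at their own pace and stop on an object; "force" is the grip in N (left out, the last holds). Time passes only in rows, so rows that do not move let the fingers close. It gives the time, the measured TCP pose, the force, the opening and the grip force at its end, in the units of the state.
- arm.observe(): the state, without advancing time (a new reading comes with each control period).
- arm.get_image(name): name is "scene" or "top" or "wrist"; returns the picture (384x512x3 uint8, red, green, blue); there is no depth.
- arm.camera_params(name): a dict with "camera_matrix" (3x3 intrinsics, pixels), "k1" (the pictures are not rectified: a ray, as slopes to the right and down, at radius r is drawn at 1 + k1 r^2 times it, then the intrinsics apply), "R" (3x3) and "t" (3): a world point X has camera coordinates R X + t. Camera axes: x right, y down, z forward; pixel columns grow to the right and rows downward; lengths in m; the calibration is good to about 2 mm. A picture is of the moment at which its call begins: read the wrist's pose just before it. camera_params takes no time and is no camera call; for the wrist camera it gives the pose at the moment of the call.
- arm.sign_off(): hands the job in; it is judged then, once.
The state is a dict: "clock": time; "joints": joint angles; "dq": joint speeds; "joint_efforts": joint torques, N m; "position": TCP position; "ee_rot": TCP orientation; "force": force on the tool from outside, world axes, zero at the start; "ft_torque": the same for the moment, N m; "width": opening from 0.0 (shut) to 1.0 (fully open); "gripper_force": force on a finger pad.
Only numpy, scipy, OpenCV 4.12 (cv2) and the standard library are available. Lean on these libraries where they do the work, as an engineer would, in place of code of your own. Each camera call takes 0.05 s, during which the arm holds its last target. There are 200 camera calls.

### The job

Park the wire tensioner so that it can be threaded: take the red-handled locking pin out of its wooden holder, use it to swing the sprung take-up arm to the right until the pin stands over the yellow-ringed hole in the sloping panel, and while the pin still holds the arm back push it squarely and fully home in that hole. When you let go, the arm must stay held back by the pin. Leave the green spool, the tin and the oil bottle where they stand.

Things in the scene. Friction and masses are not known exactly. Their poses are not given: they have to be found in the camera images.
- tensioner: fixed tensioner stand, grey base 170 x 200 mm; on it a green panel, 190 mm along the slope, 220 mm wide, rising away from the robot at 28 degrees to level. Origin: centre of the base's underside, on the bench; x points from the panel's low edge to its high edge, z up. Nothing fixed to the panel, nor the arm, stands more than 26 mm above its face
- lock_hole (a point): centre of the mouth of the lock hole in the panel's face, in a painted yellow ring 27 mm across. Hole 12 mm wide, 18 mm deep, blind, with a 3 mm countersink, square to the panel. z axis: the panel's outward normal; x: up the slope; y: to the left across the panel. It lies 76 mm straight up the slope from pivot
- pivot (a point): point on the panel's face under the axis of the take-up arm; same axes as lock_hole
- take_up (a joint): angle of the sprung arm about the panel's normal: 0 = at rest, aluminium bar pointing 0.65 rad to the left of straight up the slope; grows to the right (clockwise seen from in front); far stop 1.15. 0.82 = bar's left side touches a pin standing in the lock hole. A spring pulls it back to 0: 2 N at rest, 4 N at 0.82, felt 76 mm from the pivot
- bar_side (a point): where the pin's shank should push: middle of the bar's left-hand side face, 76 mm from the pivot. x axis: along the bar, away from the pivot; z: panel's normal. The bar is 16 mm wide, reaches 95 mm from the pivot and lies 3 to 19 mm above the panel; beyond it is a white idler wheel, 40 mm across, centred 117 mm from the pivot
- pin: loose locking pin, about 80 g, upright in its holder: steel shank 10 mm across, 45 mm long, chamfered foot; collar 22 mm across, 4 mm thick; red square grip 20 x 20 mm, 49 to 83 mm above the foot. Origin: centre of the foot; z up to the grip, x and y square to its flats. When home, its collar is 27 mm above the panel. With the arm leaning on it, it does not sink by itself: push it
- pin_tip (a point): centre of the pin's foot
- pin_holder: fixed wooden block 56 x 56 mm, 36 mm high; the pin stands in its middle in a loose 12 mm hole 26 mm deep. Origin: centre of the underside. Mind the tall winder cabinet (fixed, never moves) beyond the holder and to the right of the tensioner: 0.40 m high, its front at x = 0.565, its sides at y = 0.065 and -0.335, spindle and guides sticking out to y = -0.41, a plug to y = 0.11
- spool_green: bystander: spool with green flanges, 46 x 54 mm, 34 mm high; origin under its centre
- flux_tin: bystander: round beige tin, 52 mm across, 22 mm high; origin under its centre
- oil_bottle: bystander: yellow bottle with red spout, 38 mm across, 94 mm high; origin under its centre

How it is judged:
On the way, in this order (a step that is already met when the one before it is completed fails the run):
1. the pin is lifted clear of its holder (height (world z) of pin_tip above 0.05 m and horizontal distance between pin_tip and lock_hole above 0.1 m), for 0.1 s.
2. the arm is held back near the lock hole while the pin is not yet in it (value of joint take_up above 0.68 rad and z of pin_tip in the frame of lock_hole above -0.006 m), for 0.1 s.
At the end, for the whole second after the job is handed in: the pin's foot is at least 14 mm deep in the lock hole (18 mm is fully home), within 4 mm of its axis each way and within 0.25 rad of square to the panel, resting in the hole; the arm leans on it between 0.70 and 0.95 rad; pin at rest and released (z of pin_tip in the frame of lock_hole below -0.014 m and x of pin_tip in the frame of lock_hole between -0.004 and 0.004 m and y of pin_tip in the frame of lock_hole between -0.004 and 0.004 m and angle between the z axis of pin and the z axis of lock_hole, either way round below 0.25 rad and value of joint take_up between 0.7 and 0.95 rad and linear speed of pin below 0.02 m/s and contact force between pin and tensioner above 0.3 N); the robot touches nothing.
It fails at once if the green spool is moved more than 30 mm (distance of spool_green from where it was at the start of the episode above 0.03 m).
It fails at once if the tin is moved more than 30 mm (distance of flux_tin from where it was at the start of the episode above 0.03 m).
It fails at once if the oil bottle is moved more than 30 mm (distance of oil_bottle from where it was at the start of the episode above 0.03 m).
It also fails if it takes over 51 s, if anything falls off the work surface, if the arm or the gripper's body presses on something with over 40 N, if the wrist force passes 120 N, or if a joint passes its speed limit or range.

## Working session

There is one attempt and no reset: what is moved stays moved. The work goes in short steps, Python scripts to look and compute and a tool call to move; the robot and the scene stay as the last step left them, time stands still between calls to the robot, and variables do not carry over. Pictures are saved under pics/ and viewed, at most 10 in all, crops included, and the job is handed in when it is done.

Besides the shell and the picture viewer there is one more tool, called as a command line: name --argument value ..., lists and objects as JSON in quotes. send_rows: Moves the arm, as the interface text tells. Its arguments: {"type":"object","properties":{"increments":{"type":"array"},"force":{"type":"number"}},"required":["increments"]}

```bash
ls; mkdir -p pics; python3 - <<'E'
from cell import arm
import cv2,numpy as np
for n in("scene","top"):
    im=arm.get_image(n); cv2.imwrite(f"pics/{n}0.png",cv2.resize(im[:,:,::-1],(800,600),interpolation=cv2.INTER_CUBIC))
    p=arm.camera_params(n); print(n,p)
s=arm.observe(); print({k:np.round(v,3).tolist() for k,v in s.items()})
E
```

```text
pics
scene {'camera_matrix': array([[358.92628108,   0.        , 254.78158462],
       [  0.        , 358.92628108, 194.92378739],
       [  0.        ,   0.        ,   1.        ]]), 'k1': 0.03480228227960079, 'R': array([[-0.49411922, -0.86911768, -0.02192385],
       [-0.34731328,  0.22045009, -0.91146873],
       [ 0.7970067 , -0.44275977, -0.41078474]]), 't': array([0.32006365, 0.25466146, 0.59622759])}
top {'camera_matrix': array([[416.01285816,   0.        , 253.7728798 ],
       [  0.        , 416.01285816, 191.93988739],
       [  0.        ,   0.        ,   1.        ]]), 'k1': -0.11737948007390125, 'R': array([[ 3.77165792e-02, -9.99288475e-01, -6.22228084e-05],
       [-9.77409424e-01, -3.68778301e-02, -2.08112574e-01],
       [ 2.07962202e-01,  7.91011153e-03, -9.78104878e-01]]), 't': array([0.04928855, 0.54857685, 1.08861997])}
{'clock': 0.1, 'joints': [1.011, 0.435, 0.025, 1.574, -0.012, 1.134, -0.075], 'dq': [0.0, -0.0, 0.001, -0.0, -0.001, 0.0, -0.001], 'joint_efforts': [0.003, -66.914, 0.988, -31.515, -0.061, 0.037, 0.0], 'position': [0.275, -0.561, 0.226], 'ee_rot': [-3.059, -0.711, 0.001], 'force': [0.733, 0.807, 0.289], 'ft_torque': [0.013, 0.013, -0.011], 'gripper_force': 0.0, 'width': 0.998}
```

View pics/scene0.png

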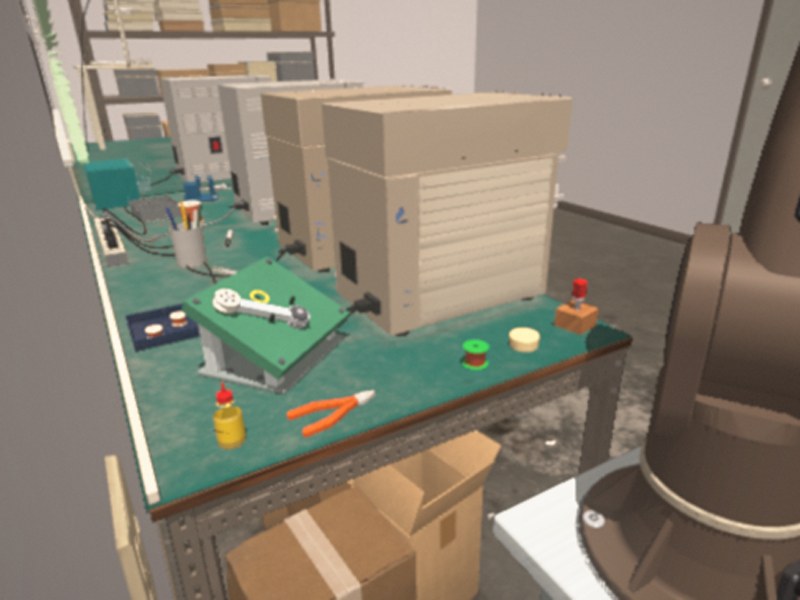

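View pics/top0.png

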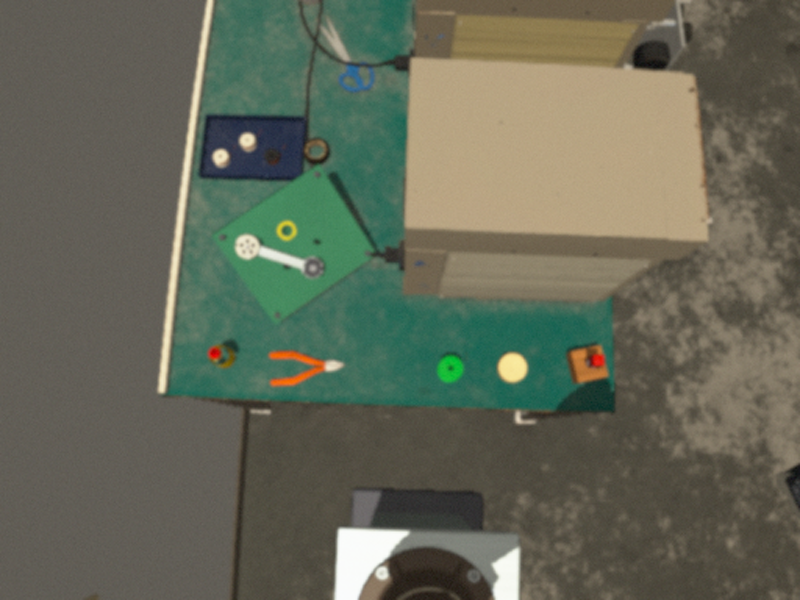

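The scene view shows the tensioner with its arm to the left and the pin in its holder at the bench's right end. In the top view (800 px scale) the ring is at (287,231), the pivot at (314,267), the wheel at (247,246), the pin grip at (598,360) and the holder at (589,364). I'll enlarge both.

```bash
cat > h.py <<'E'
import numpy as np, cv2
from cell import arm
from scipy.spatial.transform import Rotation as Ro
def ray(p,uv):
    K=p["camera_matrix"]; R=np.array(p["R"]); t=np.array(p["t"])
    d=np.array([(uv[0]-K[0,2])/K[0,0],(uv[1]-K[1,2])/K[1,1]]); s=d.copy()
    for _ in range(20): s=d/(1+p["k1"]*(s@s))
    v=R.T@np.r_[s,1]; return -R.T@t, v/np.linalg.norm(v)
def atz(p,uv,z):
    c,v=ray(p,uv); return c+v*(z-c[2])/v[2]
def tri(obs):
    A=np.zeros((3,3));b=np.zeros(3)
    L=[ray(p,u) for p,u in obs]
    for c,v in L: M=np.eye(3)-np.outer(v,v); A+=M;b+=M@c
    x=np.linalg.solve(A,b); return x,[round(1000*np.linalg.norm(np.cross(x-c,v)),1) for c,v in L]
def proj(p,X):
    q=np.array(p["R"])@X+np.array(p["t"]); s=q[:2]/q[2]; s=s*(1+p["k1"]*(s@s)); K=p["camera_matrix"]
    return np.array([K[0,0]*s[0]+K[0,2],K[1,1]*s[1]+K[1,2]])
def crop(im,u,v,w,hh,f):
    return cv2.resize(im[v:v+hh,u:u+w,::-1],None,fx=f,fy=f,interpolation=cv2.INTER_CUBIC)
E
python3 - <<'E'
from h import *
s=cv2.imread("pics/scene0.png") if 0 else arm.get_image("scene"); t=arm.get_image("top")
# 2x2 mosaic: 400x300 tiles
A=crop(s,115,160,115,90,3.45); B=crop(t,130,100,120,115,3.3)
C=crop(s,335,170,66,48,6); D=crop(t,350,210,66,48,6)
def pad(i,w=400,h=300): 
    o=np.zeros((h,w,3),np.uint8); o[:min(h,i.shape[0]),:min(w,i.shape[1])]=i[:h,:w]; return o
A=crop(s,115,160,100,75,4);B=crop(t,132,100,115,86,3.478)
m=np.vstack([np.hstack([pad(A),pad(B)]),np.hstack([pad(C),pad(D)])])
cv2.imwrite("pics/m1.png",m)
E
```

```text
(no output)
```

View pics/m1.png

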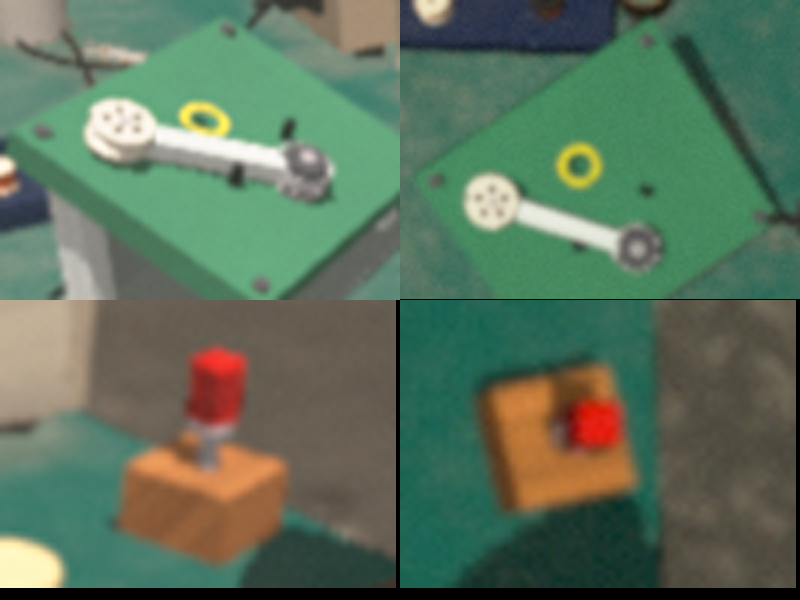

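Mosaic: top-left shows the scene ring at crop (205,119) and screws at (43,131), (229,30), (261,285). Top-right shows the top-view ring at (580,166), hub at (638,248), wheel at (492,200) and screws at (436,180), (647,40). Bottom tiles show the pin top at (218,357) in scene and (597,425) in top, and the holder edge turned by about 10°.

```bash
cat > m.py <<'E'
from h import *
S=arm.camera_params("scene");T=arm.camera_params("top")
fa=lambda u,v:(u/4+115,v/4+160)
fb=lambda u,v:((u-400)/3.478+132,v/3.478+100)
fc=lambda u,v:(u/6+335,(v-300)/6+170)
fd=lambda u,v:((u-400)/6+350,(v-300)/6+210)
P={}
for n,a,b in [("ring",fa(205,119),fb(580,166)),("hub",fa(308,157),fb(638,248)),("wheel",fa(122,117),fb(492,200)),("scrL",fa(43,131),fb(436,180)),("scrR",fa(229,30),fb(647,40)),("pintop",fc(218,357),fd(597,425))]:
    x,e=tri([(S,a),(T,b)]); P[n]=x; print(n,x.round(4),e)
print("pintop z93",atz(T,fd(597,425),.093),atz(S,fc(218,357),.093))
d=P["scrL"]-P["scrR"]; print("yaw from screws",np.degrees(np.arctan2(d[1],d[0]))-90,np.linalg.norm(d),d)
d=P["ring"]-P["hub"]; print("yaw ring-hub",np.degrees(np.arctan2(d[1],d[0])))
for c in [(487,385),(515,508),(636,487),(608,366)]: print("holder",atz(T,fd(*c),.036).round(4))
for n,u in [("spool",(450,368)),("tin",(512,368)),("bottle",(222,357))]: print(n,atz(T,(u[0]/1.5625,u[1]/1.5625),.03).round(3))
E
python3 m.py
```

```text
ring [0.6505 0.2641 0.1102] [np.float64(1.1), np.float64(1.1)]
hub [0.5905 0.2166 0.0943] [np.float64(0.9), np.float64(0.9)]
wheel [0.6123 0.3236 0.1394] [np.float64(1.4), np.float64(1.4)]
scrL [0.6276 0.3687 0.1351] [np.float64(0.7), np.float64(0.7)]
scrR [0.7467 0.2148 0.1338] [np.float64(0.4), np.float64(0.4)]
pintop [ 0.4474 -0.2759  0.091 ] [np.float64(1.0), np.float64(1.0)]
pintop z93 [ 0.44643674 -0.27602798  0.093     ] [ 0.44441201 -0.2709758   0.093     ]
yaw from screws 37.74515530004426 0.1945720842091397 [-0.11910504  0.15385317  0.00121951]
yaw ring-hub 38.38397104509648
holder [ 0.4708 -0.2419  0.036 ]
holder [ 0.414  -0.2544  0.036 ]
holder [ 0.4254 -0.3116  0.036 ]
holder [ 0.4816 -0.2996  0.036 ]
spool [ 0.433 -0.029  0.03 ]
tin [ 0.436 -0.14   0.03 ]
bottle [0.436 0.379 0.03 ]
```

```bash
cat > plan.py <<'E'
from h import *
def Rt(yaw,pitch=0):   # tool pointing down; tool x along yaw; pitch: tip swings ahead (along tool x)
    return Ro.from_euler('z',yaw,degrees=True)*Ro.from_euler('y',-pitch,degrees=True)*Ro.from_euler('x',180,degrees=True)
def plan(pos,R,n,start=None):
    s=arm.observe(); p,r=(np.array(s["position"]),Ro.from_rotvec(s["ee_rot"])) if start is None else start
    w=(r.inv()*R).as_rotvec()/n; d=(np.array(pos)-p)/n
    for i in range(n): print(np.round(r.inv().apply(d)*100,2).tolist(),np.round(w,3).tolist()); r=r*Ro.from_rotvec(w)
    return np.array(pos),R
E
python3 - <<'E'
from plan import *
print((Rt(26.2).as_matrix()).round(2).tolist(), Ro.from_rotvec(arm.observe()["ee_rot"]).as_matrix().round(2).tolist())
s=plan([.447,-.276,.2],Rt(11.3),10)
p=arm.camera_params("wrist"); R=Ro.from_rotvec(arm.observe()["ee_rot"]).as_matrix()
print("cam in tool",R.T@(-np.array(p["R"]).T@p["t"]-arm.observe()["position"]), (R.T@np.array(p["R"]).T[:,2]))
E
```

```text
[[0.9, 0.44, 0.0], [0.44, -0.9, -0.0], [0.0, 0.0, -1.0]] [[0.9, 0.44, -0.0], [0.44, -0.9, 0.0], [-0.0, -0.0, -1.0]]
[2.79, -1.8, 0.26] [-0.0, 0.0, 0.026]
[2.75, -1.87, 0.26] [-0.0, 0.0, 0.026]
[2.7, -1.94, 0.26] [-0.0, 0.0, 0.026]
[2.65, -2.01, 0.26] [-0.0, 0.0, 0.026]
[2.59, -2.08, 0.26] [-0.0, 0.0, 0.026]
[2.54, -2.15, 0.26] [-0.0, 0.0, 0.026]
[2.48, -2.21, 0.26] [-0.0, 0.0, 0.026]
[2.42, -2.27, 0.26] [-0.0, 0.0, 0.026]
[2.36, -2.34, 0.26] [-0.0, 0.0, 0.026]
[2.3, -2.4, 0.26] [-0.0, 0.0, 0.026]
cam in tool [ 0.07545718 -0.00039485 -0.1583747 ] [-2.83345648e-01  5.13973982e-04  9.59017716e-01]
```

send_rows --increments '[[9.18, [2.8, -1.8, 0.25], [0, 0, 0.026]], [9.18, [2.75, -1.9, 0.25], [0, 0, 0.026]], [9.18, [2.7, -1.9, 0.25], [0, 0, 0.026]], [9.18, [2.65, -2.0, 0.25], [0, 0, 0.026]], [9.18, [2.6, -2.1, 0.25], [0, 0, 0.026]]]'

```text
clock: 0.7
position: [0.3621, -0.4173, 0.2141]
ee_rot: [-3.1, -0.509, 0.0]
force: [0.0, -0.5, -0.8]
width: 1.002
gripper_force: 0.0
```

send_rows --increments '[[9.18, [2.5, -2.15, 0.25], [0, 0, 0.026]], [9.18, [2.5, -2.2, 0.25], [0, 0, 0.026]], [9.18, [2.4, -2.3, 0.25], [0, 0, 0.026]], [9.18, [2.4, -2.3, 0.25], [0, 0, 0.026]], [9.18, [2.3, -2.4, 0.25], [0, 0, 0.026]]]'

```text
clock: 1.2
position: [0.4479, -0.2752, 0.2016]
ee_rot: [3.126, 0.307, 0.0]
force: [0.5, -0.4, 0.3]
width: 1.005
gripper_force: 0.0
```

send_rows --increments '[[9.18, [0, 0, 0], [0, 0, 0]], [9.18, [0, 0, 0], [0, 0, 0]]]'

```text
clock: 1.4
position: [0.4476, -0.2757, 0.2016]
ee_rot: [-3.126, -0.312, 0.0]
force: [0.2, 0.1, -0.6]
width: 1.005
gripper_force: 0.0
```

```bash
python3 - <<'E'
from plan import *
import pickle
s=arm.observe(); p=arm.camera_params("wrist"); im=arm.get_image("wrist")
pickle.dump(p,open("w1.pkl","wb")); print(np.round(s["position"],4),Ro.from_rotvec(s["ee_rot"]).as_matrix().round(3).tolist())
print([proj(p,np.array([.447,-.276,z])).round(0) for z in(.093,.036)])
cv2.imwrite("pics/w1.png",cv2.resize(im[:,:,::-1],(800,600),interpolation=cv2.INTER_CUBIC))
E
```

```text
[ 0.4476 -0.2757  0.2016] [[0.98, 0.198, -0.0], [0.198, -0.98, 0.0], [-0.0, -0.0, -1.0]]
[array([255., 190.]), array([255., 176.])]
```

View pics/w1.png

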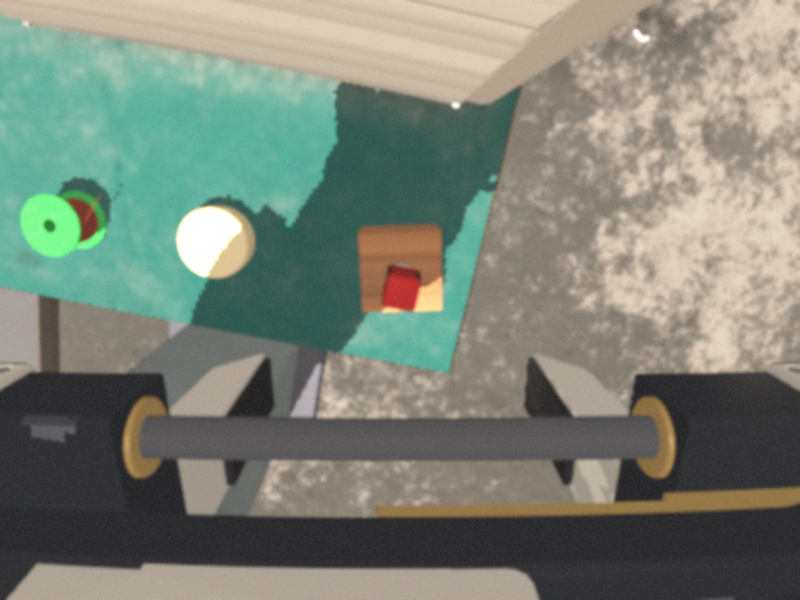

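The wrist view shows the holder square to the tool at (402,268) and the red grip at about (402,290), its flats turned some degrees clockwise from the holder. I'll enlarge it to get the turn.

```bash
python3 - <<'E'
from plan import *
im=arm.get_image("wrist")
cv2.imwrite("pics/w1c.png",crop(im,225,140,64,64,9))
E
```

```text
(no output)
```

View pics/w1c.png

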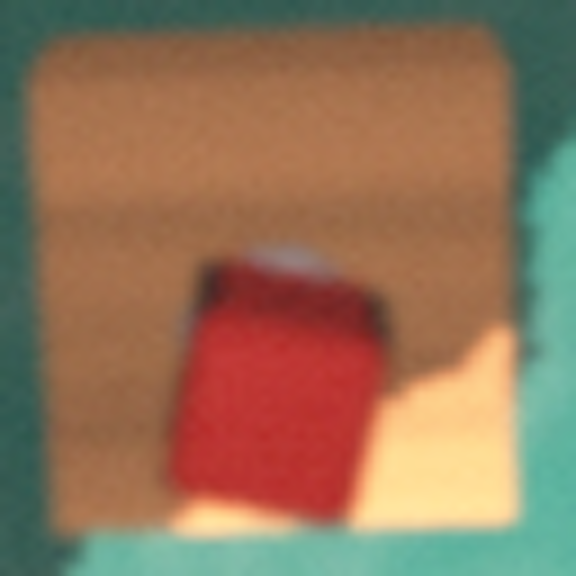

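The top face of the grip has crop corners (202,312), (385,348), (350,522), (170,487).

```bash
python3 - <<'E'
from plan import *
import pickle
p=pickle.load(open("w1.pkl","rb"))
c=np.array([atz(p,(u/9+225,v/9+140),.093) for u,v in[(202,312),(385,348),(350,522),(170,487)]])
print(c.round(4),c.mean(0).round(4))
for i in range(4):
    d=c[(i+1)%4]-c[i]; print(np.linalg.norm(d).round(4),np.degrees(np.arctan2(d[1],d[0])).round(1))
E
```

```text
[[ 0.4598 -0.2665  0.093 ]
 [ 0.4598 -0.285   0.093 ]
 [ 0.4414 -0.2853  0.093 ]
 [ 0.4415 -0.2668  0.093 ]] [ 0.4506 -0.2759  0.093 ]
0.0185 -90.0
0.0184 -179.0
0.0185 89.9
0.0183 0.9
```

send_rows --increments '[[9.18, [0.1, 0, 2], [0, 0, 0.1]], [9.18, [0.1, 0, 2.5], [0, 0, 0.1]], [9.18, [0, 0, 3], [0, 0, 0]], [9.18, [0, 0, 2.5], [0, 0, 0]], [9.18, [0, 0, 2], [0, 0, 0]]]'

```text
clock: 2.0
position: [0.4481, -0.2773, 0.0803]
ee_rot: [3.141, -0.009, -0.002]
force: [0.3, -0.1, 1.3]
width: 0.999
gripper_force: 0.0
```

send_rows --increments '[[9.18, [0, 0, 1.5], [0, 0, 0]], [9.18, [0, 0, 0.5], [0, 0, 0]], [9.18, [0, 0, 0], [0, 0, 0]]]'

```text
clock: 2.3
position: [0.4485, -0.2769, 0.0613]
ee_rot: [-3.141, 0.008, 0.002]
force: [0.2, -0.3, 0.1]
width: 1.0
gripper_force: 0.0
```

```bash
python3 - <<'E'
from plan import *
s=arm.observe(); print(np.round(s["position"],4),s["force"],Ro.from_rotvec(s["ee_rot"]).as_matrix().round(3).tolist())
E
```

```text
[ 0.4485 -0.2769  0.0613] [ 0.1615026  -0.32126316  0.08826316] [[1.0, -0.005, -0.001], [-0.005, -1.0, 0.0], [-0.001, -0.0, -1.0]]
```

send_rows --increments '[[5, [0.1, 0, 0], [0, 0, 0]], [2.5, [0, 0, 0], [0, 0, 0]], [0, [0, 0, 0], [0, 0, 0]], [0, [0, 0, 0], [0, 0, 0]], [0, [0, 0, 0], [0, 0, 0]]]' --force 50

```text
clock: 2.8
position: [0.4504, -0.2761, 0.062]
ee_rot: [3.141, -0.005, 0.001]
force: [0.2, 0.2, -0.3]
width: 0.619
gripper_force: 0.0
```

send_rows --increments '[[0, [0, 0, 0], [0, 0, 0]], [0, [0, 0, 0], [0, 0, 0]], [0, [0, 0, 0], [0, 0, 0]]]'

```text
clock: 3.1
position: [0.4503, -0.2761, 0.0617]
ee_rot: [3.142, -0.005, -0.0]
force: [0.3, 0.1, 0.1]
width: 0.351
gripper_force: 0.0
```

send_rows --increments '[[0, [0, 0, 0], [0, 0, 0]], [0, [0, 0, 0], [0, 0, 0]], [0, [0, 0, 0], [0, 0, 0]], [0, [0, 0, 0], [0, 0, 0]]]'

```text
clock: 3.5
position: [0.4503, -0.2761, 0.0617]
ee_rot: [-3.142, 0.005, 0.0]
force: [-1.0, 0.5, -1.3]
width: 0.217
gripper_force: 50.0
```

send_rows --increments '[[0, [0, 0, -1], [0, 0, 0]], [0, [0, 0, -2], [0, 0, 0]], [0, [0, 0, -3], [0, 0, 0]], [0, [0, 0, -3], [0, 0, 0]], [0, [0, 0, -3], [0, 0, 0]]]'

```text
clock: 4.0
position: [0.45, -0.276, 0.1836]
ee_rot: [-3.142, 0.005, -0.0]
force: [0.8, -0.3, -1.5]
width: 0.212
gripper_force: 50.0
```

```bash
python3 - <<'E'
from plan import *
Pv=Rt(38.2,28)
print("tool axes",Pv.as_matrix().round(3).tolist())
s=plan([.43,.0,.2],Rt(19,14),8)
h=np.array([.6505,.2641,.1102]); R=Ro.from_euler('z',38.2,degrees=True)*Ro.from_euler('y',-28,degrees=True)
piv=h-R.apply([.076,0,0]); a=1.05
tip=piv+R.apply([.076*np.cos(a),.076*np.sin(a),.055])
print("pivot",piv,"tip target",tip)
tcp=tip+R.apply([0,0,.051]); print(tcp)
s=plan(tcp,Pv,8,s)
E
```

```text
tool axes [[0.694, 0.618, 0.369], [0.546, -0.786, 0.29], [0.469, 0.0, -0.883]]
[-0.26, -3.45, -0.21] [0.005, 0.03, -0.042]
[-0.11, -3.46, -0.19] [0.005, 0.03, -0.042]
[0.04, -3.46, -0.18] [0.005, 0.03, -0.042]
[0.19, -3.46, -0.16] [0.005, 0.03, -0.042]
[0.33, -3.45, -0.13] [0.005, 0.03, -0.042]
[0.48, -3.43, -0.1] [0.005, 0.03, -0.042]
[0.63, -3.41, -0.07] [0.005, 0.03, -0.042]
[0.77, -3.38, -0.03] [0.005, 0.03, -0.042]
pivot [0.59776585 0.22260231 0.07452016] tip target [0.56294522 0.27908944 0.14083553]
[0.54412941 0.26428285 0.18586586]
[2.31, -2.66, 0.76] [0.015, 0.03, -0.039]
[2.39, -2.55, 0.87] [0.015, 0.03, -0.039]
[2.46, -2.45, 0.98] [0.015, 0.03, -0.039]
[2.52, -2.33, 1.09] [0.015, 0.03, -0.039]
[2.57, -2.22, 1.2] [0.015, 0.03, -0.039]
[2.62, -2.09, 1.31] [0.015, 0.03, -0.039]
[2.66, -1.97, 1.42] [0.015, 0.03, -0.039]
[2.69, -1.84, 1.53] [0.015, 0.03, -0.039]
```

send_rows --increments '[[0, [-0.3, -3.4, -0.2], [0.005, 0.03, -0.042]], [0, [-0.1, -3.4, -0.2], [0.005, 0.03, -0.042]], [0, [0, -3.4, -0.2], [0.005, 0.03, -0.042]], [0, [0.2, -3.4, -0.2], [0.005, 0.03, -0.042]], [0, [0.3, -3.4, -0.1], [0.005, 0.03, -0.042]]]'

```text
clock: 4.5
position: [0.4367, -0.105, 0.1931]
ee_rot: [-3.091, -0.324, -0.236]
force: [-0.3, 0.9, -1.0]
width: 0.215
gripper_force: 50.0
```

send_rows --increments '[[0, [0.5, -3.4, -0.1], [0.005, 0.03, -0.042]], [0, [0.6, -3.4, -0.1], [0.005, 0.03, -0.042]], [0, [0.8, -3.4, 0], [0.005, 0.03, -0.042]], [0, [2.3, -2.65, 0.75], [0.015, 0.03, -0.039]], [0, [2.4, -2.55, 0.85], [0.015, 0.03, -0.039]]]'

```text
clock: 5.0
position: [0.4577, 0.0644, 0.1959]
ee_rot: [-2.972, -0.631, -0.454]
force: [0.8, -0.0, -2.2]
width: 0.217
gripper_force: 50.0
```

send_rows --increments '[[0, [2.45, -2.45, 0.95], [0.015, 0.03, -0.039]], [0, [2.5, -2.35, 1.1], [0.015, 0.03, -0.039]], [0, [2.55, -2.2, 1.2], [0.015, 0.03, -0.039]], [0, [2.6, -2.1, 1.3], [0.015, 0.03, -0.039]], [0, [0, 0, 0], [0, 0, 0]]]'

```text
clock: 5.5
position: [0.5145, 0.1989, 0.1883]
ee_rot: [-2.822, -0.855, -0.607]
force: [0.2, 0.0, -0.3]
width: 0.217
gripper_force: 50.0
```

```bash
python3 - <<'E'
from plan import *
import pickle
s=arm.observe(); p=arm.camera_params("wrist"); im=arm.get_image("wrist"); sc=arm.get_image("scene");tp=arm.get_image("top")
pickle.dump((p,s),open("w2.pkl","wb")); np.savez("im2.npz",im=im,sc=sc,tp=tp)
R=Ro.from_rotvec(s["ee_rot"]); print(np.round(s["position"],4),R.as_matrix().round(3).tolist(),(R.inv()*Rt(38.2,28)).as_rotvec(),s["joints"])
tip=np.array(s["position"])+.0517*R.as_matrix()[:,2]
print([ (n,proj(arm.camera_params(n),tip).round(0)) for n in("scene","top","wrist")])
m=np.zeros((600,800,3),np.uint8); m[:300,:400]=cv2.resize(im[:,:,::-1],(400,300),interpolation=cv2.INTER_AREA)
m[:300,400:]=crop(sc,125,140,100,75,4); m[300:,:400]=crop(tp,135,100,100,75,4); m[300:,400:]=crop(im,180,120,160,120,2.5)
cv2.imwrite("pics/m2.png",m)
E
```

```text
[0.5145 0.1989 0.1883] [[0.758, 0.556, 0.339], [0.504, -0.831, 0.236], [0.414, -0.008, -0.91]] [ 0.02641259  0.06192511 -0.07253341] [-0.04940113  0.19803729 -0.41201741  2.14324434  0.02184801  0.39546195
 -1.43834177]
[('scene', array([201., 190.])), ('top', array([198., 189.])), ('wrist', array([251., 206.]))]
```

View pics/m2.png

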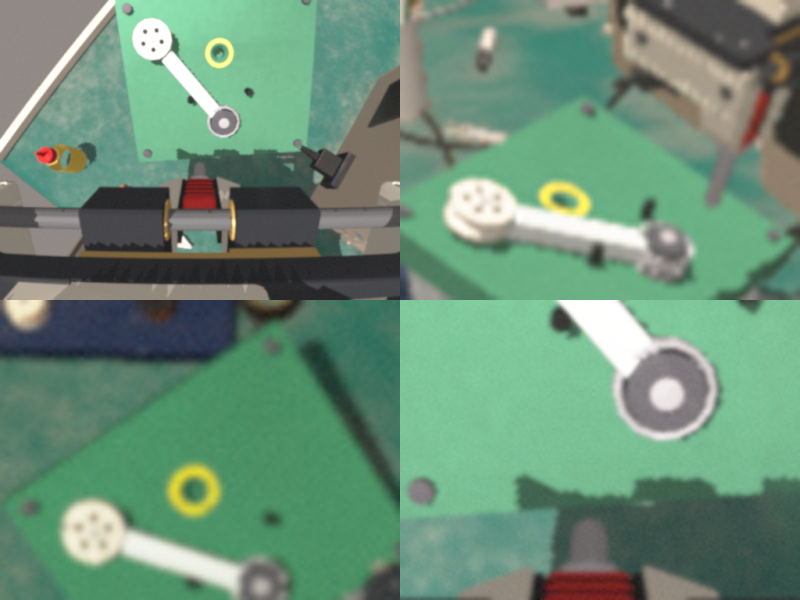

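The wrist view shows the ring at full-res about (280,68), the hub at about (286,157), the left low screw at (188,196), and the pin foot at about (255,210), where (251,206) was predicted. In the scene view the foot is at about (203,191), so the pin leans only slightly. Next I'll refine the ring by colour and triangulate it.

```bash
python3 - <<'E'
from plan import *
import pickle
p,s=pickle.load(open("w2.pkl","rb")); z=np.load("im2.npz"); S=arm.camera_params("scene");T=arm.camera_params("top")
def ring(im,box):
    u,v,w,h=box; hsv=cv2.cvtColor(im[v:v+h,u:u+w],cv2.COLOR_RGB2HSV); m=cv2.inRange(hsv,(22,110,120),(34,255,255))
    c=max(cv2.findContours(m,cv2.RETR_EXTERNAL,cv2.CHAIN_APPROX_NONE)[0],key=cv2.contourArea); e=cv2.fitEllipse(c)
    return np.array(e[0])+[u,v],e[1]
w,e1=ring(z["im"],(255,40,55,55)); a,e2=ring(z["sc"],(150,175,35,30)); b,e3=ring(z["tp"],(170,135,28,28))
print(w,e1,a,e2,b,e3)
for o in ([(p,w),(S,a),(T,b)],[(p,w),(S,a)],[(p,w),(T,b)]): print(*tri(o))
f=[(p,(255.2,210)),(S,(203.2,190.8))]; x,e=tri(f); R=Ro.from_rotvec(s["ee_rot"]); print("foot in tool",R.inv().apply(x-s["position"]),e)
# panel from wrist alone: screws LL, UL on the plane through ring w/ 28deg, yaw fit
h=tri([(p,w),(S,a),(T,b)])[0]
for yaw in(36,37,38,39,40):
    Rp=(Ro.from_euler('z',yaw,degrees=True)*Ro.from_euler('y',-28,degrees=True)); n=Rp.as_matrix()[:,2]
    f=lambda uv,hh=0:(lambda c,v: Rp.inv().apply(c+v*(((h+hh*n)-c)@n)/(v@n)-h).round(4)*1000)(*ray(p,uv))
    k=1/.78125; print(yaw,"hub",f((286,156.8),.022),"UL",f((127*k,9*k)),"LL",f((188.4,196)),"LR",f((298*k,144*k)),"wheel",f((152*k,39*k),.022))
m=np.hstack([crop(z["im"],225,185,64,50,6),crop(z["sc"],175,165,64,50,6)]); cv2.imwrite("pics/m3.png",m)
E
```

```text
Traceback (most recent call last):
cv2.error: OpenCV(4.12.0) /io/opencv/modules/imgproc/src/shapedescr.cpp:361: error: (-201:Incorrect size of input array) There should be at least 5 points to fit the ellipse in function 'fitEllipseNoDirect'
```

```bash
cat > r.py <<'E'
from plan import *
import pickle
def ring(im,box):
    u,v,w,h=box; hsv=cv2.cvtColor(im[v:v+h,u:u+w],cv2.COLOR_RGB2HSV); m=cv2.inRange(hsv,(18,70,90),(38,255,255))
    c=cv2.convexHull(cv2.findNonZero(m)); e=cv2.fitEllipse(c)
    return np.array(e[0])+[u,v],np.round(e[1],1)
E
python3 - <<'E'
from r import *
p,s=pickle.load(open("w2.pkl","rb")); z=np.load("im2.npz"); S=arm.camera_params("scene");T=arm.camera_params("top")
w,e1=ring(z["im"],(255,40,55,55)); a,e2=ring(z["sc"],(150,175,35,30)); b,e3=ring(z["tp"],(170,135,28,28))
print(w,e1,a,e2,b,e3)
for o in ([(p,w),(S,a),(T,b)],[(p,w),(S,a)],[(p,w),(T,b)]): print(*tri(o))
f=[(p,(255.2,210)),(S,(203.2,190.8))]; x,e=tri(f); R=Ro.from_rotvec(s["ee_rot"]); print("foot in tool",R.inv().apply(x-s["position"]),e)
h=tri([(p,w),(S,a),(T,b)])[0]
for yaw in(36,37,38,39,40):
    Rp=(Ro.from_euler('z',yaw,degrees=True)*Ro.from_euler('y',-28,degrees=True)); n=Rp.as_matrix()[:,2]
    f=lambda uv,hh=0:(lambda c,v: Rp.inv().apply(c+v*(((h+hh*n)-c)@n)/(v@n)-h).round(4)*1000)(*ray(p,uv))
    k=1/.78125; print(yaw,"hub",f((286,156.8),.022),"UL",f((127*k,9*k)),"LL",f((188.4,196)),"LR",f((298*k,144*k)),"wheel",f((152*k,39*k),.022))
m=np.hstack([crop(z["im"],225,185,64,50,6),crop(z["sc"],175,165,64,50,6)]); cv2.imwrite("pics/m3.png",m)
E
```

```text
[280.37631989  67.33973122] [36.5 38.6] [165.82074928 189.30229378] [ 7.9 13. ] [183.05597115 147.08861351] [12.3 12.8]
[0.65202801 0.2653486  0.11151358] [np.float64(0.6), np.float64(0.4), np.float64(0.8)]
[0.65285523 0.26556009 0.11119937] [np.float64(0.0), np.float64(0.0)]
[0.64919087 0.26367595 0.1180968 ] [np.float64(0.1), np.float64(0.1)]
foot in tool [-0.0021946   0.00131133  0.05381152] [np.float64(2.7), np.float64(2.7)]
36 hub [-75.9  -2.4  22. ] UL [50.  99.1 -0. ] LL [-117.7   94.4   -0. ] LR [-113.3 -102.    -0. ] wheel [15.8 70.9 22. ]
37 hub [-76.   -1.1  22. ] UL [51.3 98.1  0. ] LL [-116.   96.    0.] LR [-115.1 -100.6    0. ] wheel [16.8 70.8 22. ]
38 hub [-76.    0.3  22. ] UL [52.7 97.1  0. ] LL [-114.2   97.6   -0. ] LR [-117.   -99.2    0. ] wheel [17.8 70.6 22. ]
39 hub [-75.9   1.6  22. ] UL [54.  96.1  0. ] LL [-112.4   99.1   -0. ] LR [-118.8  -97.7   -0. ] wheel [18.9 70.4 22. ]
40 hub [-75.9   3.   22. ] UL [55.3 95.1 -0. ] LL [-110.6  100.7    0. ] LR [-120.6  -96.2   -0. ] wheel [19.9 70.2 22. ]
```

View pics/m3.png

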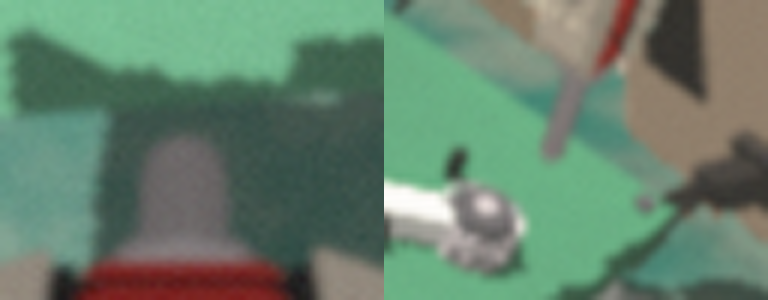

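The left crop shows the pin straight in the image, shank at columns 140–227, foot centre about (183,169), and grip centre at column 183. The right crop has the foot at about (552,150). I'll check whether the sideways offset is camera bias and estimate the lean.

```bash
python3 - <<'E'
from r import *
p,s=pickle.load(open("w2.pkl","rb")); R=Ro.from_rotvec(s["ee_rot"]).as_matrix(); P=np.array(s["position"])
print("cam in tool",R.T@(-np.array(p["R"]).T@p["t"]-P),R.T@np.array(p["R"]).T[:,2], R.T@np.array(p["R"]).T[:,0])
for z in(-.03,-.02,0,.0517): print(z,proj(p,P+R@[0,0,z]).round(1))
S=arm.camera_params("scene"); print("scene",proj(S,P+R@[0,0,.0517]),proj(S,P+R@[-.004,0,.0517]),proj(S,P+R@[0,.003,.0517]))
for x in(-.002,-.004,-.006): print(x,proj(p,P+R@[x,0,.0515]).round(1))
s2=arm.observe(); print(s2["position"]-P, s2["dq"])
E
```

```text
cam in tool [ 0.07579909 -0.00055377 -0.15888817] [-2.83437167e-01  7.88322806e-04  9.58990485e-01] [ 1.32485712e-04  9.99999685e-01 -7.82876571e-04]
-0.03 [255.9 269.8]
-0.02 [255.9 259.5]
0 [255.7 242.2]
0.0517 [255.5 211.3]
scene [201.26651977 189.84953137] [202.57654033 190.72113869] [201.97114282 189.40769704]
-0.002 [255.5 213.9]
-0.004 [255.5 216.5]
-0.006 [255.5 219.1]
[-0.0010177  -0.00460148 -0.00069056] [ 0.01496288 -0.00777426  0.00693251  0.00819427 -0.00060055 -0.00482877
  0.00048053]
```

```bash
cat > pp.py <<'E'
from r import *
h=np.array([.652,.2653,.1115]); RP=Ro.from_euler('z',37.7,degrees=True)*Ro.from_euler('y',-28,degrees=True); RT=Rt(37.7,28)
def tcp(x,y,z): return h+RP.apply(np.array([x,y,z+51.7])/1000)
def where():
    s=arm.observe(); R=Ro.from_rotvec(s["ee_rot"]); P=np.array(s["position"])
    print("tip in hole frame mm",(RP.inv().apply(P+R.apply([0,0,.0517])-h)*1000).round(1),"rot err",(R.inv()*RT).as_rotvec().round(3),"F panel",RP.inv().apply(s["force"]).round(1),"t",s["clock"])
E
python3 - <<'E'
from pp import *
where(); plan(tcp(-35,64,38),RT,4)
E
```

```text
tip in hole frame mm [-102.8   27.4   87.5] rot err [ 0.026  0.066 -0.07 ] F panel [ 0.1 -0.4 -0.4] t 5.65
[1.62, -1.03, 1.1] [0.006, 0.016, -0.017]
[1.62, -0.99, 1.14] [0.006, 0.016, -0.017]
[1.62, -0.96, 1.17] [0.006, 0.016, -0.017]
[1.61, -0.92, 1.2] [0.006, 0.016, -0.017]
```

send_rows --increments '[[0, [1.6, -1.0, 1.1], [0.006, 0.016, -0.017]], [0, [1.6, -1.0, 1.15], [0.006, 0.016, -0.017]], [0, [1.6, -0.95, 1.15], [0.007, 0.017, -0.018]], [0, [1.6, -0.9, 1.2], [0.007, 0.017, -0.018]], [0, [0, 0, 0], [0, 0, 0]]]'

```text
clock: 6.15
position: [0.5558, 0.2719, 0.1741]
ee_rot: [-2.747, -0.94, -0.688]
force: [-0.3, 0.7, -1.3]
width: 0.214
gripper_force: 50.0
```

send_rows --increments '[[0, [0, 0, 0], [0, 0, 0]], [0, [0, 0, 0], [0, 0, 0]], [0, [0, 0, 0], [0, 0, 0]]]'

```text
clock: 6.45
position: [0.5553, 0.2699, 0.1743]
ee_rot: [-2.75, -0.938, -0.688]
force: [1.4, -0.8, -1.0]
width: 0.216
gripper_force: 50.0
```

```bash
python3 - <<'E'
from pp import *
where(); plan(tcp(-35,64,6),RT,4)
E
```

```text
tip in hole frame mm [-35.5  62.7  38.4] rot err [ 0.001 -0.001 -0.001] F panel [ 0.  -1.5 -1.1] t 6.45
[0.01, -0.03, 0.81] [0.0, -0.0, -0.0]
[0.01, -0.03, 0.81] [0.0, -0.0, -0.0]
[0.01, -0.03, 0.81] [0.0, -0.0, -0.0]
[0.01, -0.03, 0.81] [0.0, -0.0, -0.0]
```

send_rows --increments '[[0, [0, -0.1, 0.8], [0, 0, 0]], [0, [0, 0, 0.8], [0, 0, 0]], [0, [0, 0, 0.8], [0, 0, 0]], [0, [0, 0, 0.8], [0, 0, 0]], [0, [0, 0, 0], [0, 0, 0]]]'

```text
clock: 6.95
position: [0.5663, 0.2814, 0.1443]
ee_rot: [-2.749, -0.94, -0.684]
force: [-0.5, -0.7, -1.3]
width: 0.211
gripper_force: 50.0
```

send_rows --increments '[[0, [0, 0, 0], [0, 0, 0]], [0, [0.6, 0.45, 0], [0, 0, 0]], [0, [0.6, 0.5, 0], [0, 0, 0]], [0, [0.5, 0.55, 0], [0, 0, 0]], [0, [0.5, 0.6, 0], [0, 0, 0]]]'

```text
clock: 7.45
position: [0.5949, 0.2762, 0.1562]
ee_rot: [-2.748, -0.94, -0.686]
force: [-4.6, -0.1, -1.6]
width: 0.216
gripper_force: 50.0
```

send_rows --increments '[[0, [0.4, 0.65, 0], [0, 0, 0]], [0, [0.35, 0.7, 0], [0, 0, 0]], [0, [0.25, 0.7, 0], [0, 0, 0]], [0, [0.2, 0.75, 0], [0, 0, 0]], [0, [0.1, 0.75, 0], [0, 0, 0]]]'

```text
clock: 7.95
position: [0.626, 0.2553, 0.1624]
ee_rot: [-2.747, -0.94, -0.687]
force: [-4.2, 2.1, -2.7]
width: 0.218
gripper_force: 50.0
```

send_rows --increments '[[0, [0, 0.5, 0], [0, 0, 0]], [0, [0, 0, 0], [0, 0, 0]], [0, [0, 0, 0], [0, 0, 0]], [0, [0, 0, 0], [0, 0, 0]]]'

```text
clock: 8.35
position: [0.6286, 0.252, 0.1625]
ee_rot: [-2.747, -0.94, -0.688]
force: [-1.6, 3.9, -2.5]
width: 0.211
gripper_force: 50.0
```

```bash
python3 - <<'E'
from pp import *
where(); s=arm.observe(); p=arm.camera_params("wrist"); im=arm.get_image("wrist"); pickle.dump((p,s,im),open("w3.pkl","wb"))
print("ring pred",proj(p,h),"foot pred",proj(p,np.array(s["position"])+Ro.from_rotvec(s["ee_rot"]).apply([0,0,.0517])))
sc=arm.get_image("scene"); m=np.hstack([crop(im,205,140,100,100,4),crop(sc,130,155,100,100,4)]); cv2.imwrite("pics/m4.png",m)
E
```

```text
tip in hole frame mm [0.5 3.9 5.9] rot err [-0.001 -0.002  0.001] F panel [-0.2  4.1 -2.8] t 8.35
ring pred [260.79788143 209.34450785] foot pred [255.59925256 211.34302687]
```

View pics/m4.png

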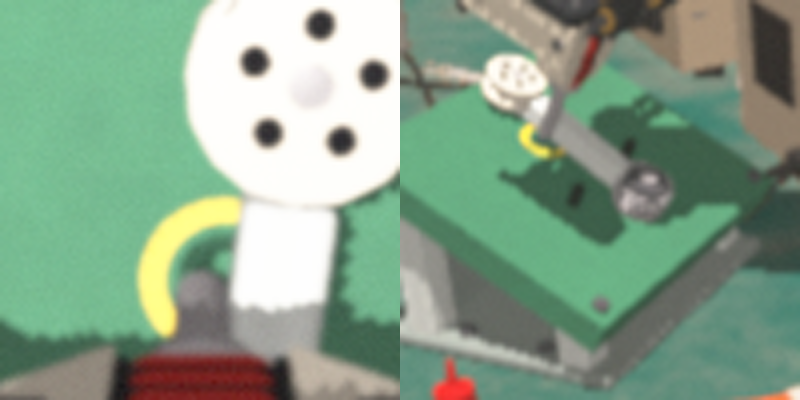

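The wrist crop shows the pin holding the bar back, with the foot at about (205,280), partly covering the ring (outer left edge at column 138, top at row 197). The ring sits slightly up-left of prediction, so I'll fit its visible arc.

```bash
cat > fit.py <<'E'
from pp import *
from scipy.optimize import least_squares
def fit(f="w3.pkl"):
    p,s,im=pickle.load(open(f,"rb")); u0,v0=205,160
    hsv=cv2.cvtColor(im[v0:v0+80,u0:u0+70],cv2.COLOR_RGB2HSV); m=cv2.inRange(hsv,(20,60,120),(34,255,255))
    m=cv2.morphologyEx(m,cv2.MORPH_OPEN,np.ones((2,2),np.uint8))
    pts=cv2.findNonZero(m)[:,0]+[u0,v0]
    th=np.linspace(0,2*np.pi,72); ok=[]
    def back(uv):  # to panel plane, hole frame
        c,v=ray(p,uv); n=RP.as_matrix()[:,2]; return RP.inv().apply(c+v*((h-c)@n)/(v@n)-h)[:2]*1000
    q=np.array([back(x) for x in pts])
    # annulus: outer 13.5; fit centre so outer-most points (per direction) are at 13.5
    def outer(c):
        d=q-c; a=np.round(np.degrees(np.arctan2(d[:,1],d[:,0]))/10); r=np.hypot(*d.T); return {k:(r[a==k].max(),r[a==k].min()) for k in np.unique(a)}
    c=np.array([2.,2.])
    for _ in range(5):
        o=outer(c)
        # keep arcs with outer points
        d=q-c; a=np.round(np.degrees(np.arctan2(d[:,1],d[:,0]))/10); r=np.hypot(*d.T)
        sel=[i for k in o for i in [np.flatnonzero(a==k)[r[a==k].argmax()]]]
        e=q[sel]; w=least_squares(lambda x:np.hypot(*(e-x[:2]).T)-x[2],[*c,13.5],loss="soft_l1"); c=w.x[:2]
    w2=least_squares(lambda x:np.hypot(*(e-x).T)-13.4,c,loss="soft_l1").x
    print("n",len(pts),"centre free-r",w.x.round(2),"fixed r",w2.round(2),"res",w.fun.round(1)); print({int(k*10):np.round(v,1).tolist() for k,v in o.items()})
E
python3 -c "
from fit import *
fit(); where()"
```

```text
n 317 centre free-r [-0.86 -0.67 15.78] fixed r [0.27 2.04] res [ 0.1  0.1 -0.3  0.1 -0.1  0.1 -0.1  0.1 -0.  -0.  -0.3  0.1  0.2  0.4
  0.3 -0.8]
{-10: [15.9, 11.4], 0: [15.9, 11.2], 10: [15.5, 10.8], 20: [15.9, 11.1], 30: [15.7, 10.9], 40: [15.9, 10.9], 50: [15.7, 10.8], 60: [15.9, 10.7], 70: [15.7, 10.8], 80: [15.8, 11.0], 90: [15.5, 11.0], 100: [15.9, 11.0], 110: [15.9, 10.9], 120: [16.2, 10.6], 130: [16.1, 11.1], 140: [15.0, 12.7]}
tip in hole frame mm [0.5 3.8 5.9] rot err [-0.001 -0.002  0.001] F panel [-1.1  3.9 -2.7] t 8.45
```

send_rows --increments '[[0, [-0.1, 0.2, 0], [0, 0, 0]], [0, [0, 0.2, 0], [0, 0, 0]], [0, [0, 0, 0], [0, 0, 0]], [0, [0, 0, 0], [0, 0, 0]], [0, [0, 0, 0], [0, 0, 0]]]'

```text
clock: 8.95
position: [0.6309, 0.248, 0.1624]
ee_rot: [-2.748, -0.939, -0.689]
force: [0.5, 4.9, -0.2]
width: 0.22
gripper_force: 50.0
```

send_rows --increments '[[0, [0, 0, 0.2], [0, 0, 0]], [0, [0, 0, 0.2], [0, 0, 0]], [0, [0, 0, 0.2], [0, 0, 0]], [0, [0, 0, 0.2], [0, 0, 0]], [0, [0, 0, 0], [0, 0, 0]]]'

```text
clock: 9.45
position: [0.6336, 0.2503, 0.1546]
ee_rot: [-2.748, -0.939, -0.688]
force: [-0.6, 5.3, -0.6]
width: 0.218
gripper_force: 50.0
```

```bash
python3 -c "
from pp import *
where()"
```

```text
tip in hole frame mm [-0.6 -0.6 -2.5] rot err [-0.001 -0.002  0.001] F panel [ 2.1  4.6 -1.8] t 9.45
```

send_rows --increments '[[0, [0, 0, 0.15], [0, 0, 0]], [0, [0, 0, 0.15], [0, 0, 0]], [0, [0, 0, 0.15], [0, 0, 0]], [0, [0, 0, 0], [0, 0, 0]]]'

```text
clock: 9.85
position: [0.6354, 0.2516, 0.1509]
ee_rot: [-2.748, -0.939, -0.688]
force: [0.4, 5.4, 1.3]
width: 0.215
gripper_force: 50.0
```

```bash
python3 -c "
from pp import *
where()"
```

```text
tip in hole frame mm [-0.3 -0.7 -6.8] rot err [-0.    -0.002  0.001] F panel [ 3.8  4.  -0.5] t 9.85
```

send_rows --increments '[[0, [0.05, 0, 0.15], [0, 0, 0]], [0, [0, 0, 0.2], [0, 0, 0]], [0, [0, 0, 0.2], [0, 0, 0]], [0, [0, 0, 0.2], [0, 0, 0]], [0, [0, 0, 0], [0, 0, 0]]]'

```text
clock: 10.35
position: [0.6384, 0.2539, 0.1442]
ee_rot: [-2.748, -0.939, -0.687]
force: [0.4, 4.7, -0.5]
width: 0.21
gripper_force: 50.0
```

```bash
python3 -c "
from pp import *
where()"
```

```text
tip in hole frame mm [ -0.3  -0.7 -14.5] rot err [-0.001 -0.002  0.001] F panel [ 2.6  3.5 -2. ] t 10.35
```

send_rows --increments '[[0, [0, 0, 0.1], [0, 0, 0]], [0, [0, 0, 0.1], [0, 0, 0]], [0, [0, 0, 0.1], [0, 0, 0]], [0, [0, 0, 0.1], [0, 0, 0]], [0, [0, 0, 0], [0, 0, 0]]]'

```text
clock: 10.85
position: [0.6398, 0.2549, 0.1411]
ee_rot: [-2.748, -0.939, -0.688]
force: [-3.7, 3.5, 4.5]
width: 0.212
gripper_force: 50.0
```

```bash
python3 -c "
from pp import *
where()"
```

```text
tip in hole frame mm [ -0.2  -0.8 -18.1] rot err [-0.    -0.002  0.001] F panel [1.5 5.  4.3] t 10.85
```

send_rows --increments '[[0, [0, 0, 0.1], [0, 0, 0]], [0, [0, 0, 0.1], [0, 0, 0]], [0, [0, 0, 0], [0, 0, 0]]]'

```text
clock: 11.15
position: [0.6401, 0.2551, 0.1408]
ee_rot: [-2.748, -0.94, -0.689]
force: [-16.4, -4.8, 25.0]
width: 0.211
gripper_force: 50.0
```

```bash
python3 -c "
from pp import *
where()"
```

```text
tip in hole frame mm [  0.1  -0.8 -18.5] rot err [ 0.001 -0.002  0.001] F panel [-2.3  6.3 29.5] t 11.15
```

The pin is on the bottom (18.5 mm, 30 N). I'll ease off, release and withdraw.

send_rows --increments '[[0, [0, 0, -0.1], [0, 0, 0]], [0, [0, 0, -0.05], [0, 0, 0]], [5, [0, 0, 0], [0, 0, 0]], [5, [0, 0, 0], [0, 0, 0]], [5, [0, 0, 0], [0, 0, 0]]]'

```text
clock: 11.65
position: [0.6401, 0.2537, 0.1398]
ee_rot: [-2.75, -0.938, -0.686]
force: [-0.3, -0.9, -0.0]
width: 0.426
gripper_force: 0.0
```

send_rows --increments '[[5, [0, 0, 0], [0, 0, 0]], [5, [0, 0, 0], [0, 0, 0]], [5, [0, 0, -0.5], [0, 0, 0]], [5, [0, 0, -1.5], [0, 0, 0]], [5, [0, 0, -2.5], [0, 0, 0]]]'

```text
clock: 12.15
position: [0.6222, 0.2419, 0.1801]
ee_rot: [-2.748, -0.94, -0.684]
force: [0.3, -1.2, 0.9]
width: 0.542
gripper_force: 0.0
```

send_rows --increments '[[5, [0, 0, -3], [0, 0, 0]], [5, [0, 0, -3], [0, 0, 0]], [5, [0, 0, -2], [0, 0, 0]], [5, [0, 0, 0], [0, 0, 0]], [5, [0, 0, 0], [0, 0, 0]]]'

```text
clock: 12.65
position: [0.5935, 0.2186, 0.2517]
ee_rot: [-2.748, -0.939, -0.69]
force: [-0.4, -0.4, -0.5]
width: 0.546
gripper_force: 0.0
```

```bash
python3 - <<'E'
from pp import *
where(); im=arm.get_image("wrist"); sc=arm.get_image("scene"); m=np.hstack([cv2.resize(im[:,:,::-1],(400,300)),crop(sc,130,155,100,75,4)]); cv2.imwrite("pics/m5.png",m)
E
```

```text
tip in hole frame mm [-1.000e-01 -1.200e+00  1.073e+02] rot err [ 0.001 -0.003  0.001] F panel [-0.7 -0.  -0.2] t 12.65
```

View pics/m5.png

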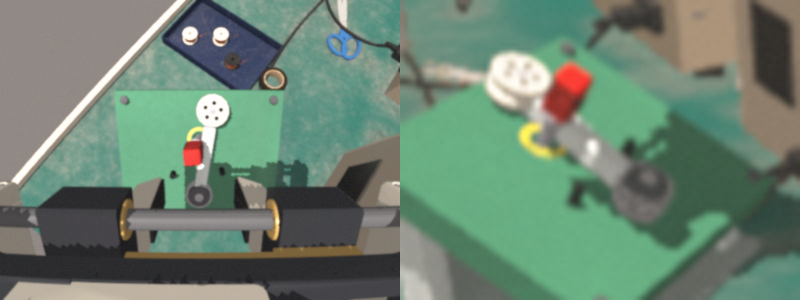

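The pin stands in the hole at wrist (193,153), the arm is held back against it, and the gripper is clear. I'll hand it in.

```bash
python3 -c "
from cell import arm
print(arm.sign_off())"
```

```text
the job is handed in; nothing more can be done
None
```

The locking pin is in the lock hole, pushed until it bottomed at about 18 mm; it holds the take-up arm back, the gripper is clear, and the job was handed in at about 12.7 s (no verdict was returned).

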